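# Glaze the ring cake on its turning stand

### The job

Glaze the ring cake: pick up the pastry brush from its rest, dip its bristles at least halfway down into the small low pot, then press them briefly on the top of the cake and lay the brush back across both saddles of its rest. Then turn the cake plate by its upright knob through one full turn, either way, so that the blade spreads the glaze all round and the knob is in line with the blade again. Leave the pot standing where it is and do not disturb the tall tumbler and the closed jar beside it.

Things in the scene. Friction and masses are not known exactly. Their poses are not given: they have to be found in the camera images.
- brush: flat pastry brush lying level on its rest; 230 mm long, 70 g. Wooden handle 160 long x 16 wide x 14 thick, steel ferrule 26 wide, stiff white bristles 24 x 11 x 45 long. Origin on the handle's axis, mid thickness, about midway between the saddles (grip there). +x along the brush to the bristle tip (130 mm away), y across the width, z up as it lies
- brush_tip (a point): middle of the end of the bristles, 130 mm along the brush's +x from its origin
- rest: white fixed brush rest: base 130 x 64 x 8 mm and two saddles, 8 mm thick, at x = +50 and -50 mm: cross walls 50 wide, tops 40 mm above the table, a horn at both ends (tops at 54 mm) leaving a 34 mm slot for the handle. Origin in the middle of its underside; x along the brush as first laid, whose origin is then 47 mm above this one, within 10 mm
- pot: small low open pot of white ceramic, no handle, 84 mm across at the rim, 60 mm tall, wall 4 mm, inner floor about 5 mm up, narrowing slightly downwards. It stands upright. Origin in the middle of its underside; it stands in a row with the tall tumbler and the closed jar, in any order. It is open and holds nothing solid
- pot_rim (a point): middle of the pot's mouth, at rim height (60 mm)
- stand: fixed cake stand: grey foot 190 mm across, steel spindle (22 mm across) up the middle to a ball top 105 mm above the table, and a thin fixed steel blade from the spindle along the stand's own +x to 83 mm radius, 78 to 94 mm above the table. Origin on the axis at table height, z up; its yaw can be anything
- cake_top (a point): point on the stand's axis at the height of the cake's flat top, 75 mm above the table. The rigid brown ring cake reaches from 30 to 78 mm from the axis, its outer rim bevelled from 72 mm outwards; it sits on a white plate 270 mm across, top 30 mm above the table, and turns with it
- plate (a joint): turn of the plate, cake and knob about the stand's vertical axis, rad, 0 at the start (knob in line with the blade), growing anticlockwise seen from above; free to turn either way just over one turn (stops at 7.5); a little friction (about 1 N at the knob) keeps it where it is left
- knob (a point): top centre of the plate's upright round black knob, 20 mm across, 130 mm above the table, standing 115 mm from the axis; graspable over its upper 80 mm. Its sleeve spins freely about its own axis, as on a crank; it travels round with the plate
- tumbler: bystander: tall white ceramic tumbler, 72 mm across, 100 mm tall; origin under its centre
- jar: bystander: closed jar with a lid, 60 mm across, 85 mm tall; origin under its centre
Things that resemble listed ones, but are neither listed nor needed, are in the scene too. Leave any yellow look-alike of the brush alone.

How it is judged:
By the outcome, as a careful person would: the job done as asked, in the order asked, and still so for the second after the job is handed in, with the robot touching nothing.
It also fails if it takes over 72 s, if anything falls off the work surface, if the arm or the gripper's body presses on something with over 40 N, if the wrist force passes 120 N, or if a joint passes its speed limit or range.

### The arm

A 6-joint arm with a two-finger parallel gripper is mounted at the origin on the work surface. World frame = base frame: x ahead of the robot, y to its left, z up, the work surface at z = 0. Lengths are in m, angles in rad, forces in N, time in s.
With the tool pointing down it reaches from about 0.25 to 0.775 m from the base axis. Payload 4 kg.
Tool frame: the origin (TCP) lies on the centre line of the jaws, within the pads' length; the fingertips stand 8 mm ahead of it and the grasp point (between the pads) lies 11 mm behind it; z points along the fingers, y is the direction in which the jaws open and shut (so a half turn about z gives the same grasp; the last joint's range is limited). The gripper opens to 94 mm and grips with 3 to 60 N. Pads are 16 mm wide; open, the fingers measure 119 mm over their backs; the gripper's body (75 mm by 177 mm) begins 78 mm behind the grasp point.
Start: joints at [1.061, 0.087, 1.371, -0, 1.684, -0.103], TCP at [0.218, 0.505, 0.214] pointing down, gripper open.
Joint ranges: [-3.1, 3.1], [-0.76, 2.03], [0.27, 2.55], [-1.08, 4.22], [0.17, 2.65], [-2.57, 2.57]. Speed limits (rad/s): [2.79, 2.79, 3.14, 3.14, 3.14, 3.14].

### API

Orientations are given as [roll, pitch, yaw] about the fixed x, y, z axes, in that order (R = Rz(yaw) Ry(pitch) Rx(roll)).
In Python, from bench import * gives the robot as it stands.
- The arm moves only by the tool step_arm, never from a script. Its argument "steps" is a list of rows, each an object of numbers: "jaw": the opening, from 0 (shut) to 1 (fully open); "tx", "ty", "tz": the shift along the tool's x, y, z in m; "ax", "ay", "az": the turn, a rotation vector about the tool's x, y, z in rad. In form: [{"jaw": .., "tx": .., "ty": .., "tz": .., "ax": .., "ay": .., "az": ..}, ...]. A call has 1 to 8 rows; each row is the pose to reach, as a shift and turn from the pose measured when the call began, along the tool's axes at that moment; what a row does not reach only later rows make up. A row lasts 1/10 s, in which the tool goes at most 50 mm and 8.59 degrees, less where a joint would pass 70% of its speed; a pose out of reach is approached as far as the arm can. A call with a gripper value outside its range is refused whole. The fingers move at their own pace and stop on an object; the grip force is fixed at half the most. Time passes only in rows, so rows that repeat a pose let the fingers close. It gives the time, the measured TCP pose, the force and the opening at its end, in the units of the state.
- get_obs(): the state, without advancing time (a new reading comes with each control period).
- snapshot(name): name is "scene" or "top" or "wrist"; returns (picture, depth): 384x512x3 uint8, red, green, blue; 384x512 float32, m along the optical axis (not along the pixel's ray), 0 where there is no reading.
- camera_model(name): a dict with "intrinsics" (3x3 intrinsics, pixels), "k1" (the pictures are not rectified: a ray, as slopes to the right and down, at radius r is drawn at 1 + k1 r^2 times it, then the intrinsics apply), "origin" and "orientation" of the camera in the world. Camera axes: x right, y down, z forward; pixel columns grow to the right and rows downward; lengths in m; the calibration is good to about 2 mm. A picture is of the moment at which its call begins: read the wrist's pose just before it. camera_model takes no time and is no camera call; for the wrist camera it gives the pose at the moment of the call.
- close_job(): hands the job in, once; it reports no verdict.
Trained networks look in the newest picture that a camera, given by its name, has taken for a name from the list of things; names that differ only in an ending like _2 or _b are one class to them, and where a whole thing is asked for, a point or a joint stands for the part that bears it (a point fixed in the world has none). Each returns a list of dicts, best first, with "confidence" (0 to 1); they miss things now and then, are a little off and sometimes report something else, mostly with a low value. They report only what shows in the picture. A call takes as long as a camera call. They do not tell look-alikes from the thing itself.
- silhouettes(camera, query): "pixels" (384x512 bool, what is visible of it) and "rect" ([left, top, right, bottom] in pixels, round what is visible of it).
The state is a dict: "time": time; "joint_positions": joint angles; "qvel": joint speeds; "joint_torque": joint torques, N m; "tool_pos": TCP position; "ee_rot": TCP orientation; "wrist_force": force on the tool from outside, world axes, zero at the start; "wrist_torque": the same for the moment, N m; "width": finger opening in m.
Only numpy, scipy, OpenCV 4.12 (cv2) and the standard library are available. Lean on these libraries where they do the work, as an engineer would, in place of code of your own. Each camera call takes 0.05 s, during which the arm holds its last target. There are 200 camera calls.

## Working session

There is one attempt and no reset: what is moved stays moved. The work goes in short steps, Python scripts to look and compute and a tool call to move; the robot and the scene stay as the last step left them, time stands still between calls to the robot, and variables do not carry over. Pictures are saved under pics/ and viewed, about 8 in all and at most 12, crops included, and the job is handed in when it is done.

Besides the shell and the picture viewer there is one more tool, called after ">>>" by a JSON object that holds its "fn" and its "kwargs", one argument or row to a line. step_arm: Moves the arm, as the interface text tells. Its arguments: {"type":"object","properties":{"steps":{"type":"array"}},"required":["steps"]}

```bash
mkdir -p pics; cat > h.py <<'E'
from bench import *
import numpy as np, cv2
from scipy.spatial.transform import Rotation as R
def Rm(o):
    o=np.array(o); 
    return o if o.shape==(3,3) else (R.from_quat(o).as_matrix() if o.size==4 else R.from_euler('xyz',o).as_matrix())
def cloud(cam,d,m=None):
    c=m or camera_model(cam); K=np.array(c["intrinsics"]); D=np.array([c["k1"],0,0,0.])
    v,u=np.mgrid[0:384,0:512]
    p=cv2.undistortPoints(np.stack([u,v],-1).reshape(-1,1,2).astype(float),K,D).reshape(384,512,2)
    P=np.dstack([p,np.ones((384,512))])*d[...,None]
    return P@Rm(c["orientation"]).T+np.array(c["origin"])
def save(n,im,s=1.5):
    cv2.imwrite("pics/"+n+".png",cv2.resize(im[...,::-1],None,fx=s,fy=s,interpolation=cv2.INTER_CUBIC))
E
python3 - <<'E'
from h import *
print(get_obs())
for c in("top","scene"):
    print(camera_model(c))
    im,d=snapshot(c); np.savez(c,im=im,d=d); save(c,im,1.5 if c=="top" else 1.5)
    X=cloud(c,d); np.save(c+"X",X)
    for q in "brush rest pot stand knob tumbler jar".split():
        for r in silhouettes(c,q):
            m=r["pixels"]&(d>0); print(c,q,round(r["confidence"],2),np.round(r["rect"]),np.round(np.median(X[m],0),3),np.round(np.percentile(X[m],98,axis=0),3),np.round(np.percentile(X[m],2,axis=0),3))
E
```

```text
{'time': 0.0, 'joint_positions': array([ 1.06086971e+00,  8.79717161e-02,  1.37224194e+00,  4.00397472e-06,
        1.68359736e+00, -1.03115985e-01]), 'qvel': array([-0.00039903,  0.00043855,  0.00027437, -0.00073005,  0.00065712,
        0.00062101]), 'joint_torque': array([-2.21529745e-04, -3.40200198e+01, -3.02417421e+01,  7.17647793e-02,
        3.32320004e-02, -1.52862804e-04]), 'tool_pos': array([0.21737697, 0.50464463, 0.21230128]), 'ee_rot': array([-3.13938648e+00, -2.32301869e-04,  2.73478221e+00]), 'wrist_force': array([ 0.29425666,  0.51158448, -0.73630135]), 'wrist_torque': array([-0.00072033,  0.04652081, -0.06270328]), 'width': 0.09395262372613968}
{'intrinsics': array([[466.26971014,   0.        , 252.27936018],
       [  0.        , 466.26971014, 188.93658483],
       [  0.        ,   0.        ,   1.        ]]), 'k1': -0.16236894110826708, 'origin': array([ 0.24169373, -0.02373324,  1.26917834]), 'orientation': array([-2.94133367, -0.00408292, -1.59592422])}
top brush 0.98 [324. 241. 353. 326.] [ 0.224 -0.259  0.013] [ 0.343 -0.224  0.019] [ 0.135 -0.298 -0.003]
top 
[... 1267 characters left out ...]
 151.] [ 0.233 -0.258  0.011] [ 0.347 -0.221  0.016] [ 0.135 -0.299 -0.002]
scene rest 0.66 [172. 150. 216. 183.] [ 0.556 -0.302  0.007] [ 0.614 -0.283  0.049] [ 0.496 -0.333  0.002]
scene pot 0.92 [243. 168. 272. 201.] [ 0.435 -0.152  0.033] [ 0.477 -0.101  0.061] [ 0.403 -0.179  0.002]
scene stand 0.76 [228. 237. 335. 337.] [0.553 0.175 0.032] [0.662 0.28  0.095] [0.423 0.041 0.025]
scene tumbler 0.67 [211. 177. 235. 219.] [ 0.547 -0.122  0.067] [ 0.58  -0.092  0.101] [ 0.513 -0.2    0.001]
scene jar 0.93 [180. 207. 207. 245.] [ 0.658 -0.086  0.064] [ 0.682 -0.072  0.087] [ 0.63  -0.124  0.005]
scene jar 0.68 [224. 240. 334. 337.] [0.553 0.175 0.031] [0.663 0.281 0.095] [0.421 0.038 0.024]
```

View pics/top.png

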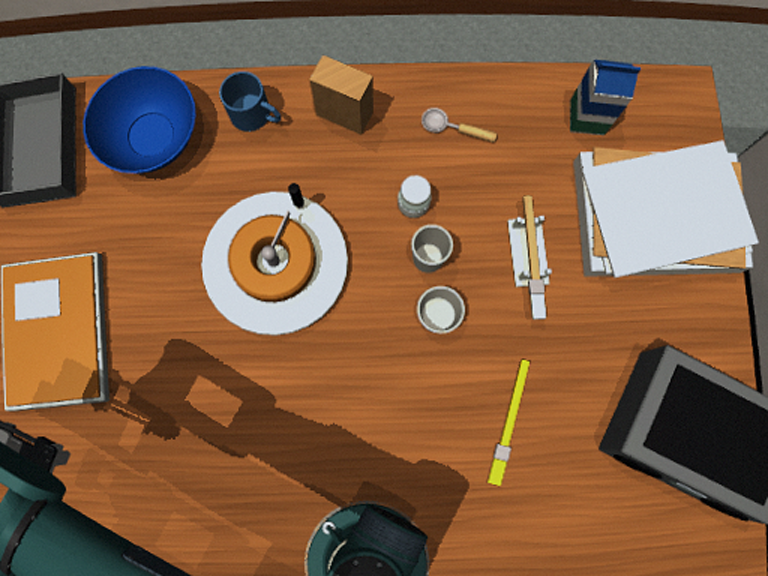

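```bash
python3 - <<'E'
from h import *
z=np.load("top.npz"); im=z["im"]; save("crop1",im[100:240,120:380],3)
X=np.load("topX.npy"); X2=np.load("sceneX.npy")
for X in (X,X2):
    # brush PCA
    P=X.reshape(-1,3); m=(P[:,2]>.042)&(P[:,2]<.062)&(P[:,1]<-.27)&(P[:,1]>-.36)&(P[:,0]>.38)
    Q=P[m]; (vx,vy,x0,y0)=cv2.fitLine(Q[:,:2].astype(np.float32),cv2.DIST_HUBER,0,.01,.01).ravel()
    t=(Q[:,:2]-[x0,y0])@[vx,vy]; print("brush",m.sum(),np.degrees(np.arctan2(vy,vx)),[x0+t.min()*vx,y0+t.min()*vy],[x0+t.max()*vx,y0+t.max()*vy],np.median(Q[:,2]))
    def circ(m):
        Q=P[m]; c,r=cv2.minEnclosingCircle(Q[:,:2].astype(np.float32)); return m.sum(),np.round(c,4),round(r,4)
    print("plate",circ((abs(P[:,2]-.03)<.005)&(np.hypot(P[:,0]-.54,P[:,1]-.155)<.15)))
    print("cake",circ((abs(P[:,2]-.075)<.006)&(np.hypot(P[:,0]-.54,P[:,1]-.155)<.09)))
    print("knob",circ((P[:,2]>.122)&(abs(P[:,1]-.11)<.04)&(abs(P[:,0]-.645)<.05)))
    print("pot",circ((abs(P[:,2]-.06)<.006)&(np.hypot(P[:,0]-.44,P[:,1]+.145)<.06)))
    print("tum",circ((abs(P[:,2]-.1)<.006)&(np.hypot(P[:,0]-.55,P[:,1]+.13)<.06)))
    print("jar",circ((abs(P[:,2]-.085)<.006)&(np.hypot(P[:,0]-.65,P[:,1]+.1)<.05)))
E
```

```text
brush 685 1.4721969 [np.float64(0.4188050479537765), np.float64(-0.3179230552069856)] [np.float64(0.6483382432260615), np.float64(-0.3120239742452416)] 0.0532317525888546
plate (np.int64(4468), array([0.5407, 0.1556]), 0.1348)
cake (np.int64(1914), array([0.5433, 0.1546]), 0.0801)
knob (np.int64(49), array([0.6434, 0.108 ]), 0.01)
pot (np.int64(165), array([ 0.4402, -0.1432]), 0.042)
tum (np.int64(143), array([ 0.5472, -0.1283]), 0.0358)
jar (np.int64(290), array([ 0.6513, -0.1059]), 0.0271)
brush 546 1.6205126 [np.float64(0.419095432632924), np.float64(-0.3128198183409415)] [np.float64(0.6501575650374151), np.float64(-0.3062828801667966)] 0.05138752754084086
plate (np.int64(4907), array([0.5398, 0.1577]), 0.1356)
cake (np.int64(2165), array([0.5413, 0.158 ]), 0.0777)
knob (np.int64(57), array([0.6456, 0.1104]), 0.0103)
pot (np.int64(152), array([ 0.4402, -0.1396]), 0.0442)
tum (np.int64(137), array([ 0.5464, -0.1259]), 0.0374)
jar (np.int64(273), array([ 0.6539, -0.1022]), 0.0293)
```

Candidates (top-camera pixels):
- **Brush:** wooden brush on its white rest at (355,172), chosen. The yellow look-alike lies at (339,283), and the small strainer at (305,83) isn't it.
- **Pot:** low cup at (294,207), rim at 60 mm, chosen. The tumbler is at (288,165) at 100 mm, and the jar is at (277,130).

The knob is at (197,130). The stand axis is about (0.541, 0.157). I'll check the choice in a wrist crop from above.

```bash
cat >> h.py <<'E'
def to(pos,rpy=None,Rt=None):
    o=get_obs(); R0=Rm(o["ee_rot"]); Rt=Rt if Rt is not None else (Rm(rpy) if rpy is not None else R0)
    t=R0.T@(np.array(pos)-o["tool_pos"]); a=R.from_matrix(R0.T@Rt).as_rotvec()
    print("t",np.round(t,4),"a",np.round(a,3)," now",np.round(o["tool_pos"],4),"time",round(o["time"],2)); return t,a
E
python3 - <<'E'
from h import *
to([.549,-.311,.22],[np.pi,0,np.pi])
X=np.load("topX.npy").reshape(-1,3)
for y in np.arange(-.36,-.5,-.02):
    m=(abs(X[:,1]-y)<.01)&(X[:,0]>.45)&(X[:,0]<.65); print(round(y,2),np.percentile(X[m,2],[5,50,95]).round(3))
E
```

```text
t [-0.6273 -0.6184 -0.0065] a [ 0.     0.    -0.407]  now [0.2176 0.5051 0.2136] time 0.8
-0.36 [-0.004  0.     0.005]
-0.38 [-0.004  0.     0.004]
-0.4 [-0.004  0.     0.004]
-0.42 [-0.003  0.014  0.065]
-0.44 [-0.002  0.063  0.074]
-0.46 [-0.002  0.07   0.074]
-0.48 [-0.001  0.07   0.075]
-0.5 [-0.002  0.07   0.075]
```

>>> {"fn": "step_arm", "kwargs": {
  "steps": [
    {"jaw": 0.6,"tx": -0.627,"ty": -0.618,"tz": -0.007,"az": -0.407},
    {"jaw": 0.6,"tx": -0.627,"ty": -0.618,"tz": -0.007,"az": -0.407},
    {"jaw": 0.6,"tx": -0.627,"ty": -0.618,"tz": -0.007,"az": -0.407},
    {"jaw": 0.6,"tx": -0.627,"ty": -0.618,"tz": -0.007,"az": -0.407},
    {"jaw": 0.6,"tx": -0.627,"ty": -0.618,"tz": -0.007,"az": -0.407},
    {"jaw": 0.6,"tx": -0.627,"ty": -0.618,"tz": -0.007,"az": -0.407},
    {"jaw": 0.6,"tx": -0.627,"ty": -0.618,"tz": -0.007,"az": -0.407},
    {"jaw": 0.6,"tx": -0.627,"ty": -0.618,"tz": -0.007,"az": -0.407}
  ]
}}

```text
invalid input
```

```bash
python3 -c "
from h import *
to([.549,-.311,.22],[np.pi,0,np.pi])"
```

```text
t [-0.6273 -0.6184 -0.0065] a [ 0.     0.    -0.407]  now [0.2176 0.5051 0.2136] time 0.8
```

>>> {"fn": "step_arm", "kwargs": {
  "steps": [
    {"jaw": 0.6,"tx": -0.627,"ty": -0.618,"tz": -0.007,"ax": 0,"ay": 0,"az": -0.407},
    {"jaw": 0.6,"tx": -0.627,"ty": -0.618,"tz": -0.007,"ax": 0,"ay": 0,"az": -0.407},
    {"jaw": 0.6,"tx": -0.627,"ty": -0.618,"tz": -0.007,"ax": 0,"ay": 0,"az": -0.407},
    {"jaw": 0.6,"tx": -0.627,"ty": -0.618,"tz": -0.007,"ax": 0,"ay": 0,"az": -0.407},
    {"jaw": 0.6,"tx": -0.627,"ty": -0.618,"tz": -0.007,"ax": 0,"ay": 0,"az": -0.407},
    {"jaw": 0.6,"tx": -0.627,"ty": -0.618,"tz": -0.007,"ax": 0,"ay": 0,"az": -0.407},
    {"jaw": 0.6,"tx": -0.627,"ty": -0.618,"tz": -0.007,"ax": 0,"ay": 0,"az": -0.407},
    {"jaw": 0.6,"tx": -0.627,"ty": -0.618,"tz": -0.007,"ax": 0,"ay": 0,"az": -0.407}
  ]
}}

```text
time: 1.6
tool_pos: [0.3669, 0.1369, 0.2171]
ee_rot: [3.141, 0.002, -3.141]
wrist_force: [1.4, 0.3, -0.2]
width: 0.0563
```

```bash
python3 -c "
from h import *
to([.549,-.311,.22],[np.pi,0,np.pi])"
```

```text
t [-0.1818 -0.448  -0.0028] a [0.001 0.002 0.001]  now [0.3669 0.1369 0.2171] time 1.6
```

>>> {"fn": "step_arm", "kwargs": {
  "steps": [
    {"jaw": 0.6,"tx": -0.182,"ty": -0.448,"tz": -0.003,"ax": 0,"ay": 0,"az": 0},
    {"jaw": 0.6,"tx": -0.182,"ty": -0.448,"tz": -0.003,"ax": 0,"ay": 0,"az": 0},
    {"jaw": 0.6,"tx": -0.182,"ty": -0.448,"tz": -0.003,"ax": 0,"ay": 0,"az": 0},
    {"jaw": 0.6,"tx": -0.182,"ty": -0.448,"tz": -0.003,"ax": 0,"ay": 0,"az": 0},
    {"jaw": 0.6,"tx": -0.182,"ty": -0.448,"tz": -0.003,"ax": 0,"ay": 0,"az": 0},
    {"jaw": 0.6,"tx": -0.182,"ty": -0.448,"tz": -0.003,"ax": 0,"ay": 0,"az": 0},
    {"jaw": 0.6,"tx": -0.182,"ty": -0.448,"tz": -0.003,"ax": 0,"ay": 0,"az": 0},
    {"jaw": 0.6,"tx": -0.182,"ty": -0.448,"tz": -0.003,"ax": 0,"ay": 0,"az": 0}
  ]
}}

```text
time: 2.4
tool_pos: [0.5175, -0.234, 0.2197]
ee_rot: [3.141, 0.002, -3.141]
wrist_force: [1.4, -0.7, 0.5]
width: 0.0562
```

>>> {"fn": "step_arm", "kwargs": {
  "steps": [
    {"jaw": 0.6,"tx": -0.02,"ty": -0.05,"tz": 0,"ax": 0,"ay": 0,"az": 0},
    {"jaw": 0.6,"tx": -0.02,"ty": -0.05,"tz": 0,"ax": 0,"ay": 0,"az": 0},
    {"jaw": 0.6,"tx": -0.02,"ty": -0.05,"tz": 0,"ax": 0,"ay": 0,"az": 0}
  ]
}}

```text
time: 2.7
tool_pos: [0.5374, -0.2851, 0.2184]
ee_rot: [3.139, 0.0, 3.14]
wrist_force: [-0.5, 0.7, 0.3]
width: 0.0565
```

```bash
python3 - <<'E'
from h import *
m=camera_model("wrist"); im,d=snapshot("wrist"); save("w1",im); X=cloud("wrist",d,m)
np.savez("w1",im=im,X=X)
P=X[d>0].reshape(-1,3); s=(P[:,2]>.042)&(P[:,2]<.062)&(P[:,1]<-.28)&(P[:,1]>-.35)&(P[:,0]>.38)
Q=P[s]; (vx,vy,x0,y0)=cv2.fitLine(Q[:,:2].astype(np.float32),cv2.DIST_HUBER,0,.01,.01).ravel()
t=(Q[:,:2]-[x0,y0])@[vx,vy]; print(s.sum(),np.degrees(np.arctan2(vy,vx)),x0+t.min()*vx,y0+t.min()*vy,x0+t.max()*vx,y0+t.max()*vy,np.median(Q[:,2]))
for x in np.arange(.42,.66,.02):
    q=Q[abs(Q[:,0]-x)<.004]
    if len(q): print(round(x,2),len(q),q[:,1].min().round(4),q[:,1].max().round(4),np.median(q[:,2]).round(4))
to([.549,-.311,.036],[np.pi,0,np.pi])
E
```

```text
2807 1.5911701 0.42034247180839734 -0.31583880363754535 0.6469668991805877 -0.3095435622747829 0.052595298026626935
0.42 60 -0.327 -0.3044 0.0518
0.44 138 -0.3266 -0.3034 0.0517
0.46 137 -0.3261 -0.3027 0.0513
0.48 146 -0.3265 -0.3015 0.0531
0.5 156 -0.3424 -0.293 0.053
0.52 78 -0.3202 -0.3051 0.0528
0.54 70 -0.3195 -0.3051 0.0528
0.56 69 -0.32 -0.3041 0.0528
0.58 73 -0.3194 -0.3035 0.053
0.6 148 -0.3367 -0.2871 0.0528
0.62 63 -0.3176 -0.3024 0.0528
0.64 57 -0.3167 -0.3026 0.0529
t [-0.0114 -0.0276  0.1832] a [ 0.002  0.001 -0.   ]  now [ 0.5373 -0.2837  0.2192] time 2.75
```

View pics/w1.png

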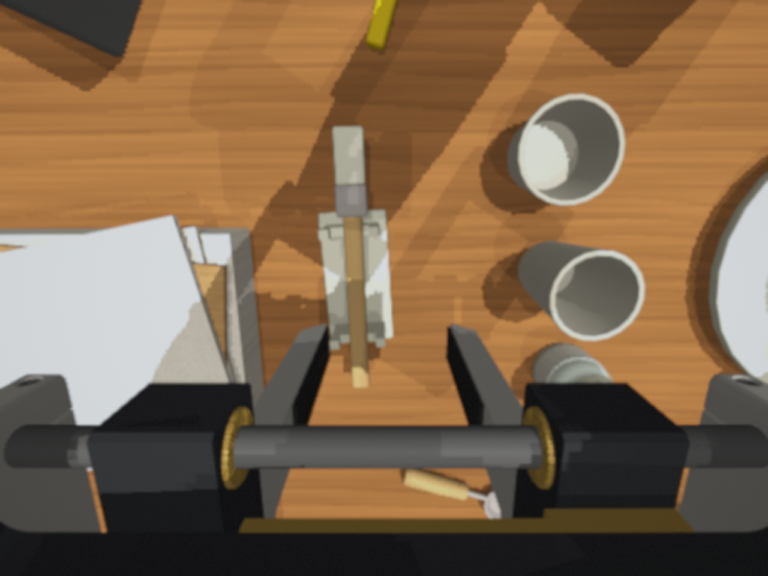

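The view confirms the wooden brush with white bristles at (347,150), lying on its white rest at (355,280). The yellow one is far off at (380,20), the low pot is at (575,150) and the tumbler is at (595,295). I'll descend and grip.

>>> {"fn": "step_arm", "kwargs": {
  "steps": [
    {"jaw": 0.6,"tx": -0.012,"ty": -0.028,"tz": 0.04,"ax": 0.002,"ay": 0,"az": -0.028},
    {"jaw": 0.6,"tx": -0.012,"ty": -0.028,"tz": 0.08,"ax": 0.002,"ay": 0,"az": -0.028},
    {"jaw": 0.6,"tx": -0.012,"ty": -0.028,"tz": 0.12,"ax": 0.002,"ay": 0,"az": -0.028},
    {"jaw": 0.6,"tx": -0.012,"ty": -0.028,"tz": 0.15,"ax": 0.002,"ay": 0,"az": -0.028},
    {"jaw": 0.6,"tx": -0.012,"ty": -0.028,"tz": 0.17,"ax": 0.002,"ay": 0,"az": -0.028},
    {"jaw": 0.6,"tx": -0.012,"ty": -0.028,"tz": 0.184,"ax": 0.002,"ay": 0,"az": -0.028},
    {"jaw": 0.6,"tx": -0.012,"ty": -0.028,"tz": 0.184,"ax": 0.002,"ay": 0,"az": -0.028},
    {"jaw": 0.6,"tx": -0.012,"ty": -0.028,"tz": 0.184,"ax": 0.002,"ay": 0,"az": -0.028}
  ]
}}

```text
time: 3.55
tool_pos: [0.5502, -0.311, 0.0367]
ee_rot: [-3.14, 0.003, -3.113]
wrist_force: [-0.3, 0.1, 0.2]
width: 0.0565
```

>>> {"fn": "step_arm", "kwargs": {
  "steps": [
    {"jaw": 0.1,"tx": 0,"ty": 0,"tz": 0,"ax": 0,"ay": 0,"az": 0},
    {"jaw": 0.1,"tx": 0,"ty": 0,"tz": 0,"ax": 0,"ay": 0,"az": 0},
    {"jaw": 0.1,"tx": 0,"ty": 0,"tz": 0,"ax": 0,"ay": 0,"az": 0},
    {"jaw": 0.1,"tx": 0,"ty": 0,"tz": 0,"ax": 0,"ay": 0,"az": 0},
    {"jaw": 0.1,"tx": 0,"ty": 0,"tz": 0,"ax": 0,"ay": 0,"az": 0},
    {"jaw": 0.1,"tx": 0,"ty": 0,"tz": 0,"ax": 0,"ay": 0,"az": 0}
  ]
}}

```text
time: 4.15
tool_pos: [0.5502, -0.3113, 0.0368]
ee_rot: [-3.14, 0.003, -3.113]
wrist_force: [0.2, -0.4, 0.6]
width: 0.0158
```

>>> {"fn": "step_arm", "kwargs": {
  "steps": [
    {"jaw": 0.1,"tx": 0,"ty": 0,"tz": -0.02,"ax": 0,"ay": 0,"az": 0},
    {"jaw": 0.1,"tx": 0,"ty": 0,"tz": -0.05,"ax": 0,"ay": 0,"az": 0},
    {"jaw": 0.1,"tx": 0,"ty": 0,"tz": -0.09,"ax": 0,"ay": 0,"az": 0},
    {"jaw": 0.1,"tx": 0,"ty": 0,"tz": -0.13,"ax": 0,"ay": 0,"az": 0},
    {"jaw": 0.1,"tx": 0,"ty": 0,"tz": -0.17,"ax": 0,"ay": 0,"az": 0},
    {"jaw": 0.1,"tx": 0,"ty": 0,"tz": -0.2,"ax": 0,"ay": 0,"az": 0},
    {"jaw": 0.1,"tx": 0,"ty": 0,"tz": -0.2,"ax": 0,"ay": 0,"az": 0}
  ]
}}

```text
time: 4.85
tool_pos: [0.5514, -0.3121, 0.2433]
ee_rot: [-3.133, 0.012, -3.113]
wrist_force: [0.1, 0.7, 0.1]
width: 0.0157
```

```bash
cat >> h.py <<'E'
TIP=np.array([.130,0,-.009])
def Rt(th,az): # brush pitched down th, pointing at azimuth az (deg)
    return R.from_euler('z',az-180,degrees=True).as_matrix()@Rm([np.pi,0,np.pi])@R.from_euler('y',-th,degrees=True).as_matrix()
def tipto(p,th,az):
    o=get_obs(); print("tip now",np.round(o["tool_pos"]+Rm(o["ee_rot"])@TIP,4))
    Q=Rt(th,az); return to(np.array(p)-Q@TIP,Rt=Q)
E
python3 - <<'E'
from h import *
z=np.load("w1.npz"); P=z["X"].reshape(-1,3); P=P[(abs(P[:,2]-.06)<.005)&(np.hypot(P[:,0]-.44,P[:,1]+.142)<.05)]
print("pot",cv2.minEnclosingCircle(P[:,:2].astype(np.float32)))
tipto([.44,-.128,.14],50,90)
E
```

```text
pot ((0.43920794129371643, -0.13967658579349518), 0.04168282821774483)
tip now [ 0.4214 -0.3158  0.2508]
t [0.1088 0.0969 0.0074] a [ 0.696 -0.658  1.484]  now [ 0.5514 -0.3121  0.2433] time 4.85
```

>>> {"fn": "step_arm", "kwargs": {
  "steps": [
    {"jaw": 0.1,"tx": 0.109,"ty": 0.097,"tz": 0.007,"ax": 0.696,"ay": -0.658,"az": 1.484},
    {"jaw": 0.1,"tx": 0.109,"ty": 0.097,"tz": 0.007,"ax": 0.696,"ay": -0.658,"az": 1.484},
    {"jaw": 0.1,"tx": 0.109,"ty": 0.097,"tz": 0.007,"ax": 0.696,"ay": -0.658,"az": 1.484},
    {"jaw": 0.1,"tx": 0.109,"ty": 0.097,"tz": 0.007,"ax": 0.696,"ay": -0.658,"az": 1.484},
    {"jaw": 0.1,"tx": 0.109,"ty": 0.097,"tz": 0.007,"ax": 0.696,"ay": -0.658,"az": 1.484},
    {"jaw": 0.1,"tx": 0.109,"ty": 0.097,"tz": 0.007,"ax": 0.696,"ay": -0.658,"az": 1.484},
    {"jaw": 0.1,"tx": 0.109,"ty": 0.097,"tz": 0.007,"ax": 0.696,"ay": -0.658,"az": 1.484},
    {"jaw": 0.1,"tx": 0.109,"ty": 0.097,"tz": 0.007,"ax": 0.696,"ay": -0.658,"az": 1.484}
  ]
}}

```text
time: 5.65
tool_pos: [0.4387, -0.2179, 0.2324]
ee_rot: [-2.945, 0.602, 2.184]
wrist_force: [-0.1, 0.2, -1.3]
width: 0.0158
```

```bash
python3 - <<'E'
from h import *
print(get_obs()["joint_positions"].round(2)); tipto([.44,-.127,.14],50,90)
E
```

```text
[-0.21 -0.28  1.8  -0.57  1.34 -0.71]
tip now [ 0.3756 -0.1252  0.1661]
t [-0.0011  0.0012 -0.0012] a [ 0.221 -0.215  0.476]  now [ 0.4387 -0.2179  0.2324] time 5.65
```

>>> {"fn": "step_arm", "kwargs": {
  "steps": [
    {"jaw": 0.1,"tx": -0.001,"ty": 0.001,"tz": -0.001,"ax": 0.221,"ay": -0.215,"az": 0.476},
    {"jaw": 0.1,"tx": -0.001,"ty": 0.001,"tz": -0.001,"ax": 0.221,"ay": -0.215,"az": 0.476},
    {"jaw": 0.1,"tx": -0.001,"ty": 0.001,"tz": -0.001,"ax": 0.221,"ay": -0.215,"az": 0.476},
    {"jaw": 0.1,"tx": -0.001,"ty": 0.001,"tz": -0.001,"ax": 0.221,"ay": -0.215,"az": 0.476},
    {"jaw": 0.1,"tx": -0.001,"ty": 0.001,"tz": -0.001,"ax": 0.221,"ay": -0.215,"az": 0.476},
    {"jaw": 0.1,"tx": -0.001,"ty": 0.001,"tz": -0.001,"ax": 0.221,"ay": -0.215,"az": 0.476}
  ]
}}

```text
time: 6.25
tool_pos: [0.4395, -0.2173, 0.2319]
ee_rot: [-3.134, 0.871, 1.579]
wrist_force: [-0.2, 0.7, -1.2]
width: 0.0157
```

```bash
python3 - <<'E'
from h import *
print(get_obs()["joint_positions"].round(2)); tipto([.44,-.127,.02],50,90)
im,d=snapshot("scene"); X=cloud("scene",d); save("s2",im[110:260,140:340],4)
m=(np.abs(X[...,0]-.44)<.03)&(np.abs(X[...,1]+.127)<.06)&(X[...,2]>.1)&(d>0)
Q=X[m]; o=get_obs(); L=(Q-o["tool_pos"])@Rm(o["ee_rot"])
L=L[(abs(L[:,1])<.02)&(L[:,0]>.03)&(L[:,0]<.16)&(abs(L[:,2]+.009)<.03)]; print(len(L)); 
for a in np.arange(.04,.15,.01):
    q=L[abs(L[:,0]-a)<.005]
    if len(q): print(round(a,2),len(q),q.mean(0).round(4))
print(L[:,0].max())
E
```

```text
[-0.03 -0.11  1.77 -0.87  1.49  0.05]
tip now [ 0.4388 -0.1267  0.1382]
t [0.0902 0.001  0.0762] a [-0.001 -0.002  0.006]  now [ 0.4395 -0.2173  0.2319] time 6.25
293
0.04 4 [ 0.0433  0.0066 -0.0165]
0.05 20 [ 0.0509  0.0025 -0.0143]
0.06 32 [ 0.0607  0.0019 -0.0147]
0.07 37 [ 0.07    0.0007 -0.0142]
0.08 42 [ 0.08    0.002  -0.0145]
0.09 32 [ 0.0901  0.0011 -0.0134]
0.1 34 [ 0.0995  0.0007 -0.0133]
0.11 35 [ 0.1096  0.0016 -0.0136]
0.12 33 [ 0.1197  0.0006 -0.0141]
0.13 23 [ 0.1282  0.0012 -0.0129]
0.13206133099430545
```

View pics/s2.png

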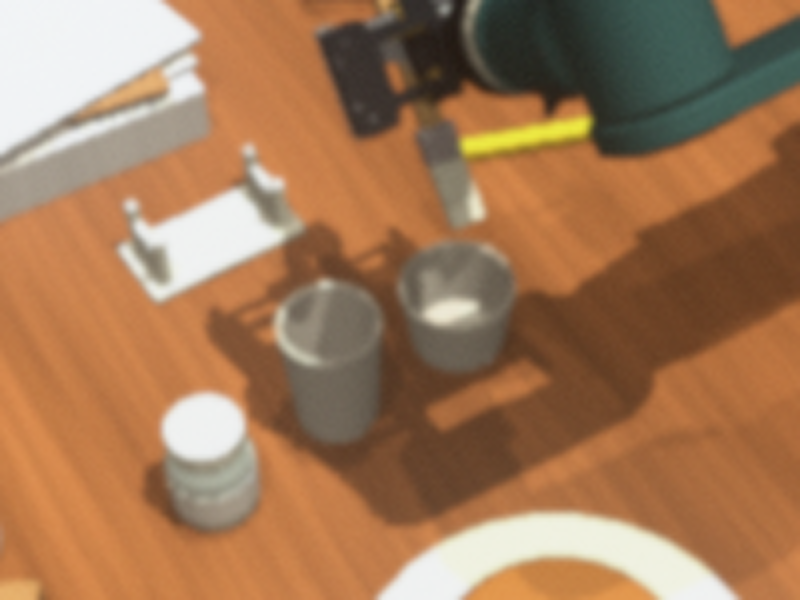

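The crop shows the brush held straight with its tip at (465,215), above the pot at (457,300). The tumbler is clear at (330,360), so I'll dip.

>>> {"fn": "step_arm", "kwargs": {
  "steps": [
    {"jaw": 0.1,"tx": 0.02,"ty": 0.001,"tz": 0.017,"ax": 0,"ay": 0,"az": 0.006},
    {"jaw": 0.1,"tx": 0.04,"ty": 0.001,"tz": 0.034,"ax": 0,"ay": 0,"az": 0.006},
    {"jaw": 0.1,"tx": 0.058,"ty": 0.001,"tz": 0.049,"ax": 0,"ay": 0,"az": 0.006},
    {"jaw": 0.1,"tx": 0.074,"ty": 0.001,"tz": 0.062,"ax": 0,"ay": 0,"az": 0.006},
    {"jaw": 0.1,"tx": 0.084,"ty": 0.001,"tz": 0.071,"ax": 0,"ay": 0,"az": 0.006},
    {"jaw": 0.1,"tx": 0.09,"ty": 0.001,"tz": 0.076,"ax": 0,"ay": 0,"az": 0.006},
    {"jaw": 0.1,"tx": 0.09,"ty": 0.001,"tz": 0.076,"ax": 0,"ay": 0,"az": 0.006},
    {"jaw": 0.1,"tx": 0.09,"ty": 0.001,"tz": 0.076,"ax": 0,"ay": 0,"az": 0.006}
  ]
}}

```text
time: 7.1
tool_pos: [0.4407, -0.2181, 0.116]
ee_rot: [3.136, 0.872, 1.565]
wrist_force: [-0.1, 0.2, -0.6]
width: 0.0155
```

```bash
python3 - <<'E'
from h import *
tipto([.44,-.127,.02],50,90)
E
```

```text
tip now [ 0.4412 -0.1275  0.0223]
t [ 0.0021 -0.0007  0.0009] a [ 0.001 -0.001 -0.004]  now [ 0.4407 -0.2181  0.116 ] time 7.1
```

>>> {"fn": "step_arm", "kwargs": {
  "steps": [
    {"jaw": 0.1,"tx": 0.004,"ty": 0,"tz": 0.003,"ax": 0,"ay": 0,"az": 0},
    {"jaw": 0.1,"tx": 0.004,"ty": 0,"tz": 0.003,"ax": 0,"ay": 0,"az": 0},
    {"jaw": 0.1,"tx": -0.01,"ty": 0,"tz": -0.008,"ax": 0,"ay": 0,"az": 0},
    {"jaw": 0.1,"tx": -0.035,"ty": 0,"tz": -0.029,"ax": 0,"ay": 0,"az": 0},
    {"jaw": 0.1,"tx": -0.065,"ty": 0,"tz": -0.055,"ax": 0,"ay": 0,"az": 0},
    {"jaw": 0.1,"tx": -0.096,"ty": 0,"tz": -0.081,"ax": 0,"ay": 0,"az": 0},
    {"jaw": 0.1,"tx": -0.11,"ty": 0,"tz": -0.092,"ax": 0,"ay": 0,"az": 0}
  ]
}}

```text
time: 7.8
tool_pos: [0.4415, -0.2186, 0.2645]
ee_rot: [3.124, 0.873, 1.556]
wrist_force: [-0.2, 0.5, -0.5]
width: 0.0161
```

```bash
python3 - <<'E'
from h import *
tipto([.520,.108,.125],50,90); tipto([.520,.108,.075],50,90)
E
```

```text
tip now [ 0.4427 -0.1282  0.1706]
t [ 0.1875  0.0776 -0.1512] a [ 0.006  0.    -0.01 ]  now [ 0.4415 -0.2186  0.2645] time 7.8
tip now [ 0.4427 -0.1282  0.1706]
t [ 0.2258  0.0771 -0.119 ] a [ 0.006  0.    -0.01 ]  now [ 0.4415 -0.2186  0.2645] time 7.8
```

>>> {"fn": "step_arm", "kwargs": {
  "steps": [
    {"jaw": 0.1,"tx": 0.187,"ty": 0.078,"tz": -0.151,"ax": 0.006,"ay": 0,"az": -0.01},
    {"jaw": 0.1,"tx": 0.187,"ty": 0.078,"tz": -0.151,"ax": 0.006,"ay": 0,"az": -0.01},
    {"jaw": 0.1,"tx": 0.187,"ty": 0.078,"tz": -0.151,"ax": 0.006,"ay": 0,"az": -0.01},
    {"jaw": 0.1,"tx": 0.187,"ty": 0.078,"tz": -0.151,"ax": 0.006,"ay": 0,"az": -0.01},
    {"jaw": 0.1,"tx": 0.187,"ty": 0.078,"tz": -0.151,"ax": 0.006,"ay": 0,"az": -0.01},
    {"jaw": 0.1,"tx": 0.187,"ty": 0.078,"tz": -0.151,"ax": 0.006,"ay": 0,"az": -0.01},
    {"jaw": 0.1,"tx": 0.187,"ty": 0.078,"tz": -0.151,"ax": 0.006,"ay": 0,"az": -0.01},
    {"jaw": 0.1,"tx": 0.187,"ty": 0.078,"tz": -0.151,"ax": 0.006,"ay": 0,"az": -0.01}
  ]
}}

```text
time: 8.6
tool_pos: [0.5199, 0.0162, 0.219]
ee_rot: [-3.141, 0.874, 1.571]
wrist_force: [0.2, -0.3, -0.4]
width: 0.0159
```

```bash
python3 - <<'E'
from h import *
print(get_obs()["joint_positions"].round(2));tipto([.520,.108,.081],50,90)
im,d=snapshot("scene"); X=cloud("scene",d); save("s3",im[150:330,170:370],3.5)
o=get_obs(); L=(X[d>0]-o["tool_pos"])@Rm(o["ee_rot"])
L=L[(abs(L[:,1])<.02)&(L[:,0]>.03)&(L[:,0]<.145)&(abs(L[:,2]+.009)<.02)]; print(len(L),L[:,0].max(),np.polyfit(L[:,0],L[:,2],1)) 
E
```

```text
[ 0.4   0.23  1.45 -0.81  1.8   0.34]
tip now [0.5199 0.1065 0.1251]
t [0.0347 0.0001 0.0273] a [-0.001  0.001  0.   ]  now [0.5199 0.0162 0.219 ] time 8.6
301 0.13172621594536044 [ 0.00674868 -0.01480398]
```

>>> {"fn": "step_arm", "kwargs": {
  "steps": [
    {"jaw": 0.1,"tx": 0.012,"ty": 0,"tz": 0.009,"ax": 0,"ay": 0,"az": 0},
    {"jaw": 0.1,"tx": 0.024,"ty": 0,"tz": 0.019,"ax": 0,"ay": 0,"az": 0},
    {"jaw": 0.1,"tx": 0.031,"ty": 0,"tz": 0.025,"ax": 0,"ay": 0,"az": 0},
    {"jaw": 0.1,"tx": 0.033,"ty": 0,"tz": 0.027,"ax": 0,"ay": 0,"az": 0},
    {"jaw": 0.1,"tx": 0.033,"ty": 0,"tz": 0.027,"ax": 0,"ay": 0,"az": 0}
  ]
}}

```text
time: 9.15
tool_pos: [0.5194, 0.0159, 0.1759]
ee_rot: [-3.139, 0.874, 1.571]
wrist_force: [-0.6, 0.3, -0.6]
width: 0.0156
```

>>> {"fn": "step_arm", "kwargs": {
  "steps": [
    {"jaw": 0.1,"tx": 0.0015,"ty": 0,"tz": 0.0013,"ax": 0,"ay": 0,"az": 0},
    {"jaw": 0.1,"tx": 0.0015,"ty": 0,"tz": 0.0013,"ax": 0,"ay": 0,"az": 0}
  ]
}}

```text
time: 9.35
tool_pos: [0.5195, 0.0159, 0.174]
ee_rot: [-3.139, 0.874, 1.571]
wrist_force: [-1.3, 0.9, -1.4]
width: 0.0157
```

>>> {"fn": "step_arm", "kwargs": {
  "steps": [
    {"jaw": 0.1,"tx": 0.0015,"ty": 0,"tz": 0.0013,"ax": 0,"ay": 0,"az": 0},
    {"jaw": 0.1,"tx": 0.0015,"ty": 0,"tz": 0.0013,"ax": 0,"ay": 0,"az": 0}
  ]
}}

```text
time: 9.55
tool_pos: [0.5195, 0.016, 0.172]
ee_rot: [-3.14, 0.874, 1.571]
wrist_force: [0.4, -0.1, -0.5]
width: 0.0157
```

>>> {"fn": "step_arm", "kwargs": {
  "steps": [
    {"jaw": 0.1,"tx": 0.0015,"ty": 0,"tz": 0.0013,"ax": 0,"ay": 0,"az": 0},
    {"jaw": 0.1,"tx": 0.0015,"ty": 0,"tz": 0.0013,"ax": 0,"ay": 0,"az": 0}
  ]
}}

```text
time: 9.75
tool_pos: [0.5195, 0.016, 0.1698]
ee_rot: [-3.139, 0.874, 1.571]
wrist_force: [0.4, -0.1, -0.9]
width: 0.0156
```

Tip is now about 0.076 (axis) and there's no contact yet. I'll continue in small steps.

>>> {"fn": "step_arm", "kwargs": {
  "steps": [
    {"jaw": 0.1,"tx": 0.0015,"ty": 0,"tz": 0.0013,"ax": 0,"ay": 0,"az": 0},
    {"jaw": 0.1,"tx": 0.0015,"ty": 0,"tz": 0.0013,"ax": 0,"ay": 0,"az": 0}
  ]
}}

```text
time: 9.95
tool_pos: [0.5193, 0.016, 0.1675]
ee_rot: [-3.138, 0.874, 1.572]
wrist_force: [0.7, 0.7, -0.5]
width: 0.0155
```

```bash
python3 - <<'E'
from h import *
o=get_obs(); print(o["wrist_force"].round(2),o["wrist_torque"].round(3)); tipto([.52,.108,.07],50,90)
im,d=snapshot("scene"); X=cloud("scene",d); save("s4",im[190:330,200:360],5)
L=(X[d>0]-o["tool_pos"])@Rm(o["ee_rot"])
L=L[(abs(L[:,1])<.02)&(L[:,0]>.03)&(L[:,0]<.12)&(abs(L[:,2]+.009)<.02)]; print(len(L),L[:,0].max(),np.polyfit(L[:,0],L[:,2],1)) 
E
```

```text
[ 0.71  0.67 -0.51] [0.408 0.123 0.016]
tip now [0.5192 0.1063 0.0735]
t [0.0038 0.0007 0.0011] a [-0.002  0.001  0.001]  now [0.5193 0.016  0.1675] time 9.95
232 0.11992268885752988 [ 0.03409058 -0.01684964]
```

View pics/s4.png

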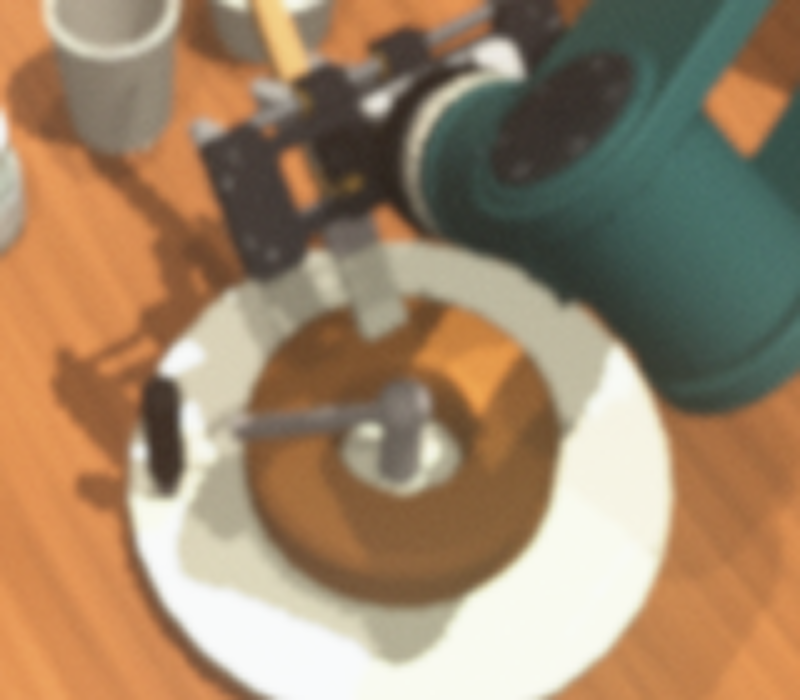

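The bristle end at (380,330) is over the cake's rim zone. The force signal is ambiguous, so I'll press another 2 mm and compare the torque.

>>> {"fn": "step_arm", "kwargs": {
  "steps": [
    {"jaw": 0.1,"tx": 0.002,"ty": 0,"tz": 0.0017,"ax": 0,"ay": 0,"az": 0},
    {"jaw": 0.1,"tx": 0.002,"ty": 0,"tz": 0.0017,"ax": 0,"ay": 0,"az": 0}
  ]
}}

```text
time: 10.2
tool_pos: [0.5195, 0.0155, 0.1655]
ee_rot: [-3.14, 0.875, 1.571]
wrist_force: [0.3, 0.1, 2.6]
width: 0.0158
```

```bash
python3 - <<'E'
from h import *
for i in range(3):
    o=get_obs(); print(o["wrist_force"].round(2),o["wrist_torque"].round(3)); im,d=snapshot("top")
tipto([.52,.108,.07],50,90)
X=cloud("top",d); L=(X[d>0]-o["tool_pos"])@Rm(o["ee_rot"])
snapshot("scene"); 
im,d=snapshot("scene"); X=cloud("scene",d); P=X[d>0]
L=(P-o["tool_pos"])@Rm(o["ee_rot"])
k=(abs(L[:,1])<.02)&(L[:,0]>.03)&(L[:,0]<.12)&(abs(L[:,2]+.009)<.02); print(k.sum(),np.polyfit(L[k,0],L[k,2],1)) 
k=(abs(P[:,2]-.075)<.008)&(np.hypot(P[:,0]-.5405,P[:,1]-.157)<.068)&(np.hypot(P[:,0]-.5405,P[:,1]-.157)>.035)&(P[:,1]>.17); print("cake z",np.median(P[k,2]))
k=(abs(L[:,1])<.011)&(L[:,0]>.09)&(L[:,0]<.14)&(abs(L[:,2]+.009)<.012); Q=P[k]; print(Q[np.argsort(Q[:,2])[:6]].round(4),L[k].max(0))
E
```

```text
[0.29 0.11 2.6 ] [ 0.092  0.052 -0.013]
[-0.41 -0.7   1.96] [ 0.051  0.065 -0.008]
[ 0.04 -1.73  1.87] [0.01  0.058 0.047]
tip now [0.5196 0.106  0.0716]
t [ 0.0026  0.0005 -0.0002] a [-0.002  0.002 -0.   ]  now [0.5195 0.0157 0.1656] time 10.35
236 [ 0.05236623 -0.01844601]
cake z 0.07516168189787753
[[0.5192 0.1135 0.0711]
 [0.5178 0.1111 0.0714]
 [0.5166 0.1186 0.0714]
 [0.5246 0.1173 0.0717]
 [0.5109 0.1188 0.0717]
 [0.5183 0.1212 0.0718]] [0.13956888 0.01097727 0.00214671]
```

Contact is confirmed: about +3 N vertical. One slightly firmer press, then lift.

>>> {"fn": "step_arm", "kwargs": {
  "steps": [
    {"jaw": 0.1,"tx": 0.0015,"ty": 0,"tz": 0.0013,"ax": 0,"ay": 0,"az": 0},
    {"jaw": 0.1,"tx": 0.0015,"ty": 0,"tz": 0.0013,"ax": 0,"ay": 0,"az": 0}
  ]
}}

```text
time: 10.65
tool_pos: [0.5197, 0.015, 0.1649]
ee_rot: [3.141, 0.877, 1.568]
wrist_force: [-0.4, -2.7, 6.0]
width: 0.016
```

>>> {"fn": "step_arm", "kwargs": {
  "steps": [
    {"jaw": 0.1,"tx": -0.006,"ty": 0,"tz": -0.005,"ax": 0,"ay": 0,"az": 0},
    {"jaw": 0.1,"tx": -0.025,"ty": 0,"tz": -0.021,"ax": 0,"ay": 0,"az": 0},
    {"jaw": 0.1,"tx": -0.055,"ty": 0,"tz": -0.046,"ax": 0,"ay": 0,"az": 0},
    {"jaw": 0.1,"tx": -0.085,"ty": 0,"tz": -0.071,"ax": 0,"ay": 0,"az": 0},
    {"jaw": 0.1,"tx": -0.1,"ty": 0,"tz": -0.084,"ax": 0,"ay": 0,"az": 0},
    {"jaw": 0.1,"tx": -0.1,"ty": 0,"tz": -0.084,"ax": 0,"ay": 0,"az": 0}
  ]
}}

```text
time: 11.25
tool_pos: [0.5206, 0.0164, 0.2987]
ee_rot: [3.13, 0.873, 1.56]
wrist_force: [0.3, 0.2, -0.8]
width: 0.0155
```

```bash
python3 - <<'E'
from h import *
o=get_obs(); im,d=snapshot("scene"); X=cloud("scene",d); P=X[d>0]
L=(P-o["tool_pos"])@Rm(o["ee_rot"])
k=(abs(L[:,1])<.02)&(L[:,0]>.03)&(L[:,0]<.15)&(abs(L[:,2]+.009)<.03); print(k.sum(),np.polyfit(L[k,0],L[k,2],1),L[k].max(0)) 
Q=Rm([np.pi,0,np.pi+.028])
to([.55,-.311,.25],Rt=Q)
k=(P[:,2]>.122)&(abs(P[:,1]-.11)<.04)&(abs(P[:,0]-.645)<.05); print("knob",k.sum(),cv2.minEnclosingCircle(P[k,:2].astype(np.float32)))
E
```

```text
382 [-0.00211555 -0.01404173] [ 0.13114512  0.01387184 -0.00250896]
t [-0.1745  0.0304  0.2806] a [-0.693  0.677 -1.489]  now [0.52   0.0163 0.2961] time 11.3
knob 384 ((0.6169026494026184, 0.10320282727479935), 0.03933001309633255)
```

>>> {"fn": "step_arm", "kwargs": {
  "steps": [
    {"jaw": 0.1,"tx": -0.174,"ty": 0.03,"tz": 0.281,"ax": -0.693,"ay": 0.677,"az": -1.489},
    {"jaw": 0.1,"tx": -0.174,"ty": 0.03,"tz": 0.281,"ax": -0.693,"ay": 0.677,"az": -1.489},
    {"jaw": 0.1,"tx": -0.174,"ty": 0.03,"tz": 0.281,"ax": -0.693,"ay": 0.677,"az": -1.489},
    {"jaw": 0.1,"tx": -0.174,"ty": 0.03,"tz": 0.281,"ax": -0.693,"ay": 0.677,"az": -1.489},
    {"jaw": 0.1,"tx": -0.174,"ty": 0.03,"tz": 0.281,"ax": -0.693,"ay": 0.677,"az": -1.489},
    {"jaw": 0.1,"tx": -0.174,"ty": 0.03,"tz": 0.281,"ax": -0.693,"ay": 0.677,"az": -1.489},
    {"jaw": 0.1,"tx": -0.174,"ty": 0.03,"tz": 0.281,"ax": -0.693,"ay": 0.677,"az": -1.489},
    {"jaw": 0.1,"tx": -0.174,"ty": 0.03,"tz": 0.281,"ax": -0.693,"ay": 0.677,"az": -1.489}
  ]
}}

```text
time: 12.1
tool_pos: [0.5479, -0.3115, 0.2451]
ee_rot: [-2.95, 0.316, 2.602]
wrist_force: [0.1, 0.3, -0.0]
width: 0.0158
```

```bash
python3 - <<'E'
from h import *
print(get_obs()["joint_positions"].round(2)); to([.55,-.311,.2],Rt=Rm([np.pi,0,np.pi+.028]))
E
```

```text
[-0.5   0.04  1.4  -0.21  1.39 -1.49]
t [0.0125 0.0097 0.0422] a [-0.274  0.253 -0.591]  now [ 0.5479 -0.3115  0.2451] time 12.1
```

>>> {"fn": "step_arm", "kwargs": {
  "steps": [
    {"jaw": 0.1,"tx": 0.012,"ty": 0.01,"tz": 0.042,"ax": -0.274,"ay": 0.253,"az": -0.591},
    {"jaw": 0.1,"tx": 0.012,"ty": 0.01,"tz": 0.042,"ax": -0.274,"ay": 0.253,"az": -0.591},
    {"jaw": 0.1,"tx": 0.012,"ty": 0.01,"tz": 0.042,"ax": -0.274,"ay": 0.253,"az": -0.591},
    {"jaw": 0.1,"tx": 0.012,"ty": 0.01,"tz": 0.042,"ax": -0.274,"ay": 0.253,"az": -0.591},
    {"jaw": 0.1,"tx": 0.012,"ty": 0.01,"tz": 0.042,"ax": -0.274,"ay": 0.253,"az": -0.591},
    {"jaw": 0.1,"tx": 0.012,"ty": 0.01,"tz": 0.042,"ax": -0.274,"ay": 0.253,"az": -0.591},
    {"jaw": 0.1,"tx": 0.012,"ty": 0.01,"tz": 0.042,"ax": -0.274,"ay": 0.253,"az": -0.591}
  ]
}}

```text
time: 12.8
tool_pos: [0.55, -0.3104, 0.1975]
ee_rot: [3.139, -0.003, -3.116]
wrist_force: [-0.7, -0.2, -0.6]
width: 0.0155
```

```bash
python3 - <<'E'
from h import *
o=get_obs(); to([.55,-.3113,.037],Rt=Rm([np.pi,0,np.pi+.028]))
im,d=snapshot("top"); X=cloud("top",d); P=X[d>0]
L=(P-o["tool_pos"])@Rm(o["ee_rot"])
k=(abs(L[:,1])<.02)&(L[:,0]>.03)&(L[:,0]<.15)&(abs(L[:,2]+.015)<.03); print(k.sum(),np.polyfit(L[k,0],L[k,2],1),np.polyfit(L[k,0],L[k,1],1),L[k].max(0))
E
```

```text
t [-0.0005 -0.0013  0.1605] a [ 0.002 -0.003 -0.002]  now [ 0.55   -0.3104  0.1975] time 12.8Traceback (most recent call last):
  File "<stdin>", line 5, in <module>
    raise TypeError("expected non-empty vector for x")
TypeError: expected non-empty vector for x
```

>>> {"fn": "step_arm", "kwargs": {
  "steps": [
    {"jaw": 0.1,"tx": -0.001,"ty": -0.001,"tz": 0.04,"ax": 0.002,"ay": -0.003,"az": -0.002},
    {"jaw": 0.1,"tx": -0.001,"ty": -0.001,"tz": 0.08,"ax": 0.002,"ay": -0.003,"az": -0.002},
    {"jaw": 0.1,"tx": -0.001,"ty": -0.001,"tz": 0.115,"ax": 0.002,"ay": -0.003,"az": -0.002},
    {"jaw": 0.1,"tx": -0.001,"ty": -0.001,"tz": 0.14,"ax": 0.002,"ay": -0.003,"az": -0.002},
    {"jaw": 0.1,"tx": -0.001,"ty": -0.001,"tz": 0.152,"ax": 0.002,"ay": -0.003,"az": -0.002},
    {"jaw": 0.1,"tx": -0.001,"ty": -0.001,"tz": 0.158,"ax": 0.002,"ay": -0.003,"az": -0.002},
    {"jaw": 0.1,"tx": -0.001,"ty": -0.001,"tz": 0.16,"ax": 0.002,"ay": -0.003,"az": -0.002},
    {"jaw": 0.1,"tx": -0.001,"ty": -0.001,"tz": 0.16,"ax": 0.002,"ay": -0.003,"az": -0.002}
  ]
}}

```text
time: 13.65
tool_pos: [0.5515, -0.3112, 0.04]
ee_rot: [-3.139, 0.003, -3.113]
wrist_force: [0.2, -0.4, -0.4]
width: 0.0159
```

>>> {"fn": "step_arm", "kwargs": {
  "steps": [
    {"jaw": 0.1,"tx": 0,"ty": 0,"tz": 0.003,"ax": 0,"ay": 0,"az": 0},
    {"jaw": 0.1,"tx": 0,"ty": 0,"tz": 0.003,"ax": 0,"ay": 0,"az": 0}
  ]
}}

```text
time: 13.85
tool_pos: [0.5522, -0.3117, 0.0382]
ee_rot: [-3.138, 0.005, -3.113]
wrist_force: [-0.2, 0.1, -0.4]
width: 0.0158
```

>>> {"fn": "step_arm", "kwargs": {
  "steps": [
    {"jaw": 0.1,"tx": 0.001,"ty": 0,"tz": 0.002,"ax": 0,"ay": 0,"az": 0},
    {"jaw": 0.1,"tx": 0.001,"ty": 0,"tz": 0.002,"ax": 0,"ay": 0,"az": 0}
  ]
}}

```text
time: 14.05
tool_pos: [0.5516, -0.3121, 0.0369]
ee_rot: [-3.137, 0.006, -3.113]
wrist_force: [-0.4, 0.5, 0.2]
width: 0.0158
```

>>> {"fn": "step_arm", "kwargs": {
  "steps": [
    {"jaw": 0.4,"tx": 0,"ty": 0,"tz": 0,"ax": 0,"ay": 0,"az": 0},
    {"jaw": 0.5,"tx": 0,"ty": 0,"tz": 0,"ax": 0,"ay": 0,"az": 0},
    {"jaw": 0.5,"tx": 0,"ty": 0,"tz": 0,"ax": 0,"ay": 0,"az": 0},
    {"jaw": 0.5,"tx": 0,"ty": 0,"tz": -0.03,"ax": 0,"ay": 0,"az": 0},
    {"jaw": 0.5,"tx": 0,"ty": 0,"tz": -0.07,"ax": 0,"ay": 0,"az": 0},
    {"jaw": 0.5,"tx": 0,"ty": 0,"tz": -0.12,"ax": 0,"ay": 0,"az": 0},
    {"jaw": 0.5,"tx": 0,"ty": 0,"tz": -0.17,"ax": 0,"ay": 0,"az": 0},
    {"jaw": 0.5,"tx": 0,"ty": 0,"tz": -0.21,"ax": 0,"ay": 0,"az": 0}
  ]
}}

```text
time: 14.85
tool_pos: [0.5505, -0.3113, 0.2505]
ee_rot: [-3.135, 0.009, -3.113]
wrist_force: [0.6, -0.2, 0.1]
width: 0.0474
```

```bash
python3 - <<'E'
from h import *
m=camera_model("wrist"); im,d=snapshot("wrist"); save("w2",im,1.2); X=cloud("wrist",d,m)
P=X[d>0].reshape(-1,3); s=(P[:,2]>.042)&(P[:,2]<.062)&(P[:,1]<-.28)&(P[:,1]>-.35)&(P[:,0]>.38)
Q=P[s]; (vx,vy,x0,y0)=cv2.fitLine(Q[:,:2].astype(np.float32),cv2.DIST_HUBER,0,.01,.01).ravel()
t=(Q[:,:2]-[x0,y0])@[vx,vy]; print(s.sum(),np.degrees(np.arctan2(vy,vx)),x0+t.min()*vx,y0+t.min()*vy,x0+t.max()*vx,y0+t.max()*vy,np.median(Q[:,2]),np.polyfit(Q[:,0],Q[:,2],1))
E
```

```text
2368 2.1247587 0.42200974345733894 -0.3154742125049676 0.647774849285804 -0.3070980907870701 0.052590331057190104 [0.00350598 0.0506012 ]
```

View pics/w2.png

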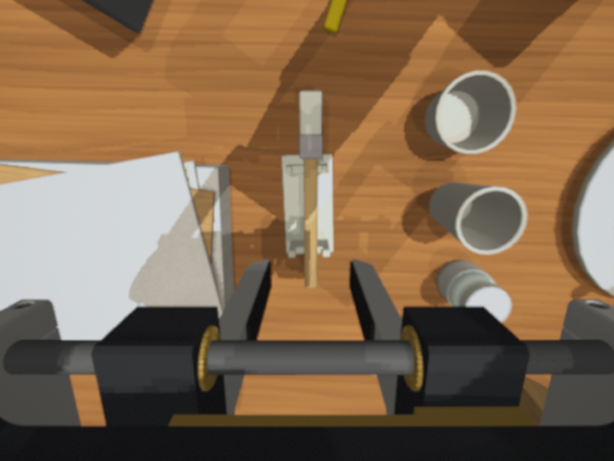

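The brush lies level across both saddles of the rest: bristles at (311,120), handle end at (311,280). The pot and bystanders look untouched. Next is the knob.

```bash
python3 - <<'E'
from h import *
to([.6445,.109,.21],[np.pi,0,2.714])
E
```

```text
t [-0.103   0.4196  0.0448] a [-0.009  0.022  0.456]  now [ 0.5524 -0.3127  0.2587] time 14.9
```

>>> {"fn": "step_arm", "kwargs": {
  "steps": [
    {"jaw": 0.5,"tx": -0.103,"ty": 0.42,"tz": 0.04,"ax": 0,"ay": 0.011,"az": 0.456},
    {"jaw": 0.5,"tx": -0.103,"ty": 0.42,"tz": 0.04,"ax": 0,"ay": 0.011,"az": 0.456},
    {"jaw": 0.5,"tx": -0.103,"ty": 0.42,"tz": 0.04,"ax": 0,"ay": 0.011,"az": 0.456},
    {"jaw": 0.5,"tx": -0.103,"ty": 0.42,"tz": 0.04,"ax": 0,"ay": 0.011,"az": 0.456},
    {"jaw": 0.5,"tx": -0.103,"ty": 0.42,"tz": 0.04,"ax": 0,"ay": 0.011,"az": 0.456},
    {"jaw": 0.5,"tx": -0.103,"ty": 0.42,"tz": 0.04,"ax": 0,"ay": 0.011,"az": 0.456},
    {"jaw": 0.5,"tx": -0.103,"ty": 0.42,"tz": 0.04,"ax": 0,"ay": 0.011,"az": 0.456},
    {"jaw": 0.5,"tx": -0.103,"ty": 0.42,"tz": 0.04,"ax": 0,"ay": 0.011,"az": 0.456}
  ]
}}

```text
time: 15.7
tool_pos: [0.6362, 0.0743, 0.2172]
ee_rot: [-3.135, 0.013, 2.714]
wrist_force: [1.5, -1.0, -0.1]
width: 0.0469
```

```bash
cat > k.py <<'E'
from h import *
o=get_obs()
m=camera_model("wrist"); im,d=snapshot("wrist"); save("w3",im,1.2); X=cloud("wrist",d,m); P=X[d>0].reshape(-1,3)
def circ(k,n):
    print(n,k.sum(), cv2.minEnclosingCircle(P[k,:2].astype(np.float32)) if k.sum() else "")
circ((P[:,2]>.122)&(P[:,2]<.138)&(abs(P[:,1]-.11)<.04)&(abs(P[:,0]-.645)<.05),"knob")
r=np.hypot(P[:,0]-.5405,P[:,1]-.1565)
circ((abs(P[:,2]-.075)<.003)&(r<.09),"cake"); circ((abs(P[:,2]-.03)<.004)&(r<.145),"plate"); circ((P[:,2]>.096)&(P[:,2]<.11)&(r<.02),"ball")
k=(P[:,2]>.084)&(P[:,2]<.099)&(r>.02)&(r<.09); a=np.arctan2(P[k,1]-.1565,P[k,0]-.5405); print("blade az",k.sum(),np.degrees(np.median(a)) if k.sum() else "")
to([.6445,.109,.096],[np.pi,0,2.714])
E
python3 k.py
```

```text
knob 304 ((0.6446200609207153, 0.11162859201431274), 0.010090820491313934)
cake 11708 ((0.5404387712478638, 0.15818476676940918), 0.07473194599151611)
plate 17767 ((0.5404534339904785, 0.15872101485729218), 0.1343725025653839)
ball 483 ((0.5410218834877014, 0.15818488597869873), 0.01251197885721922)
blade az 276 -22.473364467442618
t [0.0043 0.0272 0.1197] a [-0.001  0.009  0.008]  now [0.6364 0.0829 0.2157] time 15.75
```

View pics/w3.png

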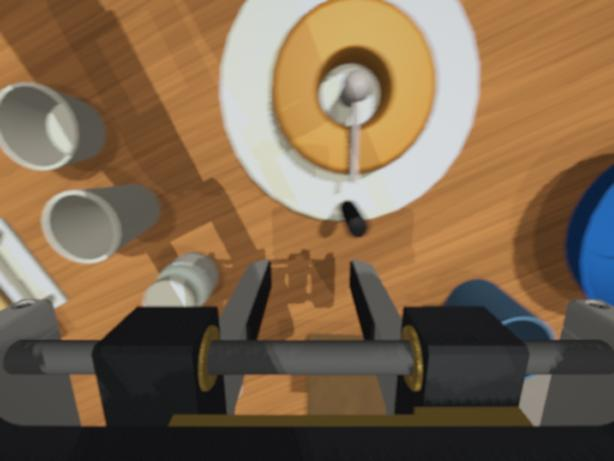

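The view shows the black knob at (353,217), in line with the blade at (355,150) and clear of its neighbours. I'll descend onto it.

>>> {"fn": "step_arm", "kwargs": {
  "steps": [
    {"jaw": 0.5,"tx": 0.005,"ty": 0.028,"tz": 0.01,"ax": 0,"ay": 0.009,"az": 0},
    {"jaw": 0.5,"tx": 0.005,"ty": 0.028,"tz": 0.03,"ax": 0,"ay": 0.009,"az": 0},
    {"jaw": 0.5,"tx": 0.005,"ty": 0.028,"tz": 0.06,"ax": 0,"ay": 0.009,"az": 0},
    {"jaw": 0.5,"tx": 0.005,"ty": 0.028,"tz": 0.09,"ax": 0,"ay": 0.009,"az": 0},
    {"jaw": 0.5,"tx": 0.005,"ty": 0.028,"tz": 0.11,"ax": 0,"ay": 0.009,"az": 0},
    {"jaw": 0.5,"tx": 0.005,"ty": 0.028,"tz": 0.12,"ax": 0,"ay": 0.009,"az": 0},
    {"jaw": 0.5,"tx": 0.005,"ty": 0.028,"tz": 0.12,"ax": 0,"ay": 0.009,"az": 0}
  ]
}}

```text
time: 16.45
tool_pos: [0.643, 0.1097, 0.0935]
ee_rot: [-3.139, -0.004, 2.722]
wrist_force: [-0.7, -0.5, -0.3]
width: 0.0468
```

```bash
python3 k.py
```

```text
knob 1807 ((0.6344379186630249, 0.11447165906429291), 0.03579751402139664)
cake 22236 ((0.540959894657135, 0.1581147313117981), 0.07444509863853455)
plate 29703 ((0.5398090481758118, 0.15837833285331726), 0.13491076231002808)
ball 1494 ((0.5406873822212219, 0.15844249725341797), 0.012388428673148155)
blade az 608 -21.984110178221545
t [-0.0008 -0.0005 -0.0006] a [-0.001 -0.001  0.008]  now [0.644  0.1098 0.0954] time 16.5
```

>>> {"fn": "step_arm", "kwargs": {
  "steps": [
    {"jaw": 0.15,"tx": 0,"ty": 0,"tz": 0,"ax": 0,"ay": 0,"az": 0},
    {"jaw": 0.15,"tx": 0,"ty": 0,"tz": 0,"ax": 0,"ay": 0,"az": 0},
    {"jaw": 0.15,"tx": 0,"ty": 0,"tz": 0,"ax": 0,"ay": 0,"az": 0},
    {"jaw": 0.15,"tx": 0,"ty": 0,"tz": 0,"ax": 0,"ay": 0,"az": 0},
    {"jaw": 0.15,"tx": 0,"ty": 0,"tz": 0,"ax": 0,"ay": 0,"az": 0}
  ]
}}

```text
time: 17.0
tool_pos: [0.6446, 0.1099, 0.0964]
ee_rot: [-3.141, 0.001, 2.722]
wrist_force: [-0.4, 1.0, 2.0]
width: 0.0194
```

```bash
cat > turn.py <<'E'
from h import *
import sys
C=np.array([.5408,.158]); r=.1145; A0=-24.4
a1=float(sys.argv[1]); n=int(sys.argv[2]); st=float(sys.argv[3]); end=float(sys.argv[4]) if len(sys.argv)>4 else 1e9
o=get_obs(); R0=Rm(o["ee_rot"]); p=o["tool_pos"]; v=p[:2]-C
print("time",o["time"],"meas turn",round((np.degrees(np.arctan2(v[1],v[0]))-A0)%360,2),"r",np.hypot(*v).round(4),"z",p[2].round(4),"F",o["wrist_force"].round(1),"w",o["width"].round(4),o["joint_positions"].round(2))
dr=R.from_matrix(R0.T@Rm([np.pi,0,2.714])).as_rotvec().round(3)
for i in range(1,n+1):
    a=np.radians(min(a1+i*st,end)+A0); t=R0.T@(np.r_[C+r*np.array([np.cos(a),np.sin(a)]),.096]-p)
    print(round(min(a1+i*st,end),1),t.round(3))
print("rot",dr)
E
python3 turn.py 0 8 10
```

```text
Traceback (most recent call last):
  File "turn.py", line 6, in <module>
    print("time",o["time"],"meas turn",round((np.degrees(np.arctan2(v[1],v[0]))-A0)%360,2),"r",np.hypot(*v).round(4),"z",p[2].round(4),"F",o["wrist_force"].round(1),"w",o["width"].round(4),o["joint_positions"].round(2))
                                                                                                                                                                         ^^^^^^^^^^^^^^^^
AttributeError: 'float' object has no attribute 'round'
```

```bash
sed -i 's/r=.1145; A0=-24.4/r=.115; A0=-24.9/; s/o\["width"\].round(4)/round(o["width"],4)/' turn.py; python3 turn.py 0 8 10
```

```text
time 17.0 meas turn 0.04 r 0.1144 z 0.0964 F [-0.4  1.   2. ] w 0.0194 [ 0.08  0.36  1.27 -0.    1.5  -1.07]
10.0 [0.001 0.02  0.   ]
20.0 [0.006 0.039 0.   ]
30.0 [0.014 0.058 0.   ]
40.0 [0.025 0.074 0.   ]
50.0 [0.039 0.089 0.   ]
60.0 [0.055 0.1   0.   ]
70.0 [0.073 0.109 0.   ]
80.0 [0.093 0.115 0.   ]
rot [-0.     0.001  0.008]
```

>>> {"fn": "step_arm", "kwargs": {
  "steps": [
    {"jaw": 0.15,"tx": 0.001,"ty": 0.02,"tz": 0,"ax": 0,"ay": 0,"az": 0.008},
    {"jaw": 0.15,"tx": 0.006,"ty": 0.039,"tz": 0,"ax": 0,"ay": 0,"az": 0.008},
    {"jaw": 0.15,"tx": 0.014,"ty": 0.058,"tz": 0,"ax": 0,"ay": 0,"az": 0.008},
    {"jaw": 0.15,"tx": 0.025,"ty": 0.074,"tz": 0,"ax": 0,"ay": 0,"az": 0.008},
    {"jaw": 0.15,"tx": 0.039,"ty": 0.089,"tz": 0,"ax": 0,"ay": 0,"az": 0.008},
    {"jaw": 0.15,"tx": 0.055,"ty": 0.1,"tz": 0,"ax": 0,"ay": 0,"az": 0.008},
    {"jaw": 0.15,"tx": 0.073,"ty": 0.109,"tz": 0,"ax": 0,"ay": 0,"az": 0.008},
    {"jaw": 0.15,"tx": 0.073,"ty": 0.109,"tz": 0,"ax": 0,"ay": 0,"az": 0.008}
  ]
}}

```text
time: 17.8
tool_pos: [0.6194, 0.2416, 0.0964]
ee_rot: [-3.14, -0.002, 2.717]
wrist_force: [-4.3, -2.4, 3.2]
width: 0.0193
```

```bash
python3 turn.py 70 8 10
```

```text
time 17.8 meas turn 71.68 r 0.1147 z 0.0964 F [-4.3 -2.4  3.2] w 0.0193 [ 0.29  0.39  1.24 -0.    1.52 -0.86]
80.0 [0.016 0.005 0.   ]
90.0 [0.036 0.006 0.   ]
100.0 [0.056 0.005 0.   ]
110.0 [ 0.075 -0.     0.001]
120.0 [ 0.094 -0.008  0.001]
130.0 [ 0.11  -0.02   0.001]
140.0 [ 0.124 -0.034  0.001]
150.0 [ 0.136 -0.05   0.001]
rot [-0.002 -0.002  0.003]
```

Smooth, with low forces. I'll continue.

>>> {"fn": "step_arm", "kwargs": {
  "steps": [
    {"jaw": 0.15,"tx": 0.016,"ty": 0.005,"tz": 0,"ax": 0,"ay": 0,"az": 0.003},
    {"jaw": 0.15,"tx": 0.036,"ty": 0.006,"tz": 0,"ax": 0,"ay": 0,"az": 0.003},
    {"jaw": 0.15,"tx": 0.056,"ty": 0.005,"tz": 0,"ax": 0,"ay": 0,"az": 0.003},
    {"jaw": 0.15,"tx": 0.075,"ty": 0,"tz": 0.001,"ax": 0,"ay": 0,"az": 0.003},
    {"jaw": 0.15,"tx": 0.094,"ty": -0.008,"tz": 0.001,"ax": 0,"ay": 0,"az": 0.003},
    {"jaw": 0.15,"tx": 0.11,"ty": -0.02,"tz": 0.001,"ax": 0,"ay": 0,"az": 0.003},
    {"jaw": 0.15,"tx": 0.124,"ty": -0.034,"tz": 0.001,"ax": 0,"ay": 0,"az": 0.003},
    {"jaw": 0.15,"tx": 0.136,"ty": -0.05,"tz": 0.001,"ax": 0,"ay": 0,"az": 0.003}
  ]
}}

```text
time: 18.6
tool_pos: [0.475, 0.253, 0.0964]
ee_rot: [3.14, 0.002, 2.715]
wrist_force: [2.5, -1.6, 2.5]
width: 0.0194
```

```bash
python3 turn.py 150 8 10
```

```text
time 18.6 meas turn 149.6 r 0.1155 z 0.0964 F [ 2.5 -1.6  2.5] w 0.0194 [ 0.38  0.11  1.58 -0.    1.45 -0.76]
160.0 [ 0.009 -0.019  0.   ]
170.0 [ 0.014 -0.038  0.   ]
180.0 [ 0.016 -0.058  0.   ]
190.0 [ 0.014 -0.078  0.   ]
200.0 [ 0.009 -0.098  0.   ]
210.0 [ 0.001 -0.116  0.   ]
220.0 [-0.01  -0.132  0.   ]
230.0 [-0.025 -0.147  0.   ]
rot [0.002 0.002 0.001]
```

>>> {"fn": "step_arm", "kwargs": {
  "steps": [
    {"jaw": 0.15,"tx": 0.009,"ty": -0.019,"tz": 0,"ax": 0,"ay": 0,"az": 0.001},
    {"jaw": 0.15,"tx": 0.014,"ty": -0.038,"tz": 0,"ax": 0,"ay": 0,"az": 0.001},
    {"jaw": 0.15,"tx": 0.016,"ty": -0.058,"tz": 0,"ax": 0,"ay": 0,"az": 0.001},
    {"jaw": 0.15,"tx": 0.014,"ty": -0.078,"tz": 0,"ax": 0,"ay": 0,"az": 0.001},
    {"jaw": 0.15,"tx": 0.009,"ty": -0.098,"tz": 0,"ax": 0,"ay": 0,"az": 0.001},
    {"jaw": 0.15,"tx": 0.001,"ty": -0.116,"tz": 0,"ax": 0,"ay": 0,"az": 0.001},
    {"jaw": 0.15,"tx": -0.01,"ty": -0.132,"tz": 0,"ax": 0,"ay": 0,"az": 0.001},
    {"jaw": 0.15,"tx": -0.025,"ty": -0.147,"tz": 0,"ax": 0,"ay": 0,"az": 0.001}
  ]
}}

```text
time: 19.4
tool_pos: [0.4358, 0.1095, 0.0963]
ee_rot: [3.138, 0.001, 2.715]
wrist_force: [-0.5, 0.3, 1.5]
width: 0.0198
```

```bash
python3 turn.py 230 8 10
```

```text
time 19.4 meas turn 229.69 r 0.1157 z 0.0963 F [-0.5  0.3  1.5] w 0.0198 [ 0.12 -0.09  1.78  0.    1.45 -1.03]
240.0 [-0.017 -0.012  0.   ]
250.0 [-0.035 -0.02   0.   ]
260.0 [-0.055 -0.026  0.   ]
270.0 [-0.075 -0.027  0.   ]
280.0 [-0.095 -0.026  0.   ]
290.0 [-0.114 -0.021  0.   ]
300.0 [-0.132 -0.012  0.   ]
310.0 [-0.149 -0.001  0.001]
rot [0.003 0.001 0.001]
```

>>> {"fn": "step_arm", "kwargs": {
  "steps": [
    {"jaw": 0.15,"tx": -0.017,"ty": -0.012,"tz": 0,"ax": 0.003,"ay": 0,"az": 0.001},
    {"jaw": 0.15,"tx": -0.035,"ty": -0.02,"tz": 0,"ax": 0.003,"ay": 0,"az": 0.001},
    {"jaw": 0.15,"tx": -0.055,"ty": -0.026,"tz": 0,"ax": 0.003,"ay": 0,"az": 0.001},
    {"jaw": 0.15,"tx": -0.075,"ty": -0.027,"tz": 0,"ax": 0.003,"ay": 0,"az": 0.001},
    {"jaw": 0.15,"tx": -0.095,"ty": -0.026,"tz": 0,"ax": 0.003,"ay": 0,"az": 0.001},
    {"jaw": 0.15,"tx": -0.114,"ty": -0.021,"tz": 0,"ax": 0.003,"ay": 0,"az": 0.001},
    {"jaw": 0.15,"tx": -0.132,"ty": -0.012,"tz": 0,"ax": 0.003,"ay": 0,"az": 0.001},
    {"jaw": 0.15,"tx": -0.149,"ty": -0.001,"tz": 0.001,"ax": 0.003,"ay": 0,"az": 0.001}
  ]
}}

```text
time: 20.2
tool_pos: [0.5724, 0.0475, 0.0963]
ee_rot: [3.14, 0.004, 2.714]
wrist_force: [-2.3, 1.4, 6.5]
width: 0.0196
```

```bash
python3 turn.py 310 8 10 361
```

```text
time 20.2 meas turn 310.85 r 0.1149 z 0.0963 F [-2.3  1.4  6.5] w 0.0196 [-0.02  0.19  1.49  0.    1.46 -1.16]
320.0 [-0.013  0.013  0.   ]
330.0 [-0.025  0.029  0.   ]
340.0 [-0.033  0.047  0.001]
350.0 [-0.039  0.067  0.001]
360.0 [-0.04   0.087  0.001]
361.0 [-0.04   0.089  0.001]
361.0 [-0.04   0.089  0.001]
361.0 [-0.04   0.089  0.001]
rot [ 0.002  0.004 -0.   ]
```

>>> {"fn": "step_arm", "kwargs": {
  "steps": [
    {"jaw": 0.15,"tx": -0.013,"ty": 0.013,"tz": 0,"ax": 0,"ay": 0.004,"az": 0},
    {"jaw": 0.15,"tx": -0.025,"ty": 0.029,"tz": 0,"ax": 0,"ay": 0.004,"az": 0},
    {"jaw": 0.15,"tx": -0.033,"ty": 0.047,"tz": 0.001,"ax": 0,"ay": 0.004,"az": 0},
    {"jaw": 0.15,"tx": -0.039,"ty": 0.067,"tz": 0.001,"ax": 0,"ay": 0.004,"az": 0},
    {"jaw": 0.15,"tx": -0.04,"ty": 0.087,"tz": 0.001,"ax": 0,"ay": 0.004,"az": 0},
    {"jaw": 0.15,"tx": -0.04,"ty": 0.087,"tz": 0.001,"ax": 0,"ay": 0.004,"az": 0},
    {"jaw": 0.15,"tx": -0.04,"ty": 0.087,"tz": 0.001,"ax": 0,"ay": 0.004,"az": 0}
  ]
}}

```text
time: 20.9
tool_pos: [0.6453, 0.1114, 0.0964]
ee_rot: [3.138, 0.001, 2.715]
wrist_force: [-0.3, 1.0, 3.9]
width: 0.0195
```

```bash
python3 turn.py 360 1 0
```

```text
time 20.9 meas turn 0.87 r 0.1144 z 0.0964 F [-0.3  1.   3.9] w 0.0195 [ 0.08  0.36  1.27  0.    1.5  -1.06]
360.0 [-0.001 -0.002  0.   ]
rot [0.004 0.001 0.001]
```

>>> {"fn": "step_arm", "kwargs": {
  "steps": [
    {"jaw": 0.3,"tx": 0,"ty": 0,"tz": 0,"ax": 0,"ay": 0,"az": 0},
    {"jaw": 0.5,"tx": 0,"ty": 0,"tz": 0,"ax": 0,"ay": 0,"az": 0},
    {"jaw": 0.5,"tx": 0,"ty": 0,"tz": 0,"ax": 0,"ay": 0,"az": 0},
    {"jaw": 0.5,"tx": 0,"ty": 0,"tz": -0.02,"ax": 0,"ay": 0,"az": 0},
    {"jaw": 0.5,"tx": 0,"ty": 0,"tz": -0.05,"ax": 0,"ay": 0,"az": 0},
    {"jaw": 0.5,"tx": 0,"ty": 0,"tz": -0.1,"ax": 0,"ay": 0,"az": 0},
    {"jaw": 0.5,"tx": 0,"ty": 0,"tz": -0.13,"ax": 0,"ay": 0,"az": 0},
    {"jaw": 0.5,"tx": 0,"ty": 0,"tz": -0.13,"ax": 0,"ay": 0,"az": 0}
  ]
}}

```text
time: 21.7
tool_pos: [0.6472, 0.1107, 0.2334]
ee_rot: [3.132, 0.012, 2.714]
wrist_force: [-0.1, -1.1, 0.2]
width: 0.0469
```

>>> {"fn": "step_arm", "kwargs": {
  "steps": [
    {"jaw": 0.5,"tx": 0.12,"ty": -0.06,"tz": -0.05,"ax": 0,"ay": 0,"az": 0},
    {"jaw": 0.5,"tx": 0.12,"ty": -0.06,"tz": -0.05,"ax": 0,"ay": 0,"az": 0},
    {"jaw": 0.5,"tx": 0.12,"ty": -0.06,"tz": -0.05,"ax": 0,"ay": 0,"az": 0},
    {"jaw": 0.5,"tx": 0.12,"ty": -0.06,"tz": -0.05,"ax": 0,"ay": 0,"az": 0},
    {"jaw": 0.5,"tx": 0.12,"ty": -0.06,"tz": -0.05,"ax": 0,"ay": 0,"az": 0},
    {"jaw": 0.5,"tx": 0.12,"ty": -0.06,"tz": -0.05,"ax": 0,"ay": 0,"az": 0}
  ]
}}

```text
time: 22.3
tool_pos: [0.5127, 0.1053, 0.2794]
ee_rot: [3.134, 0.01, 2.714]
wrist_force: [0.2, -0.9, -0.7]
width: 0.0473
```

```bash
python3 - <<'E'
from h import *
im,d=snapshot("scene"); save("s5",im); P=cloud("scene",d)[d>0]
P0=np.load("sceneX.npy").reshape(-1,3)
def circ(P,n,z,dz,c,r):
    k=(abs(P[:,2]-z)<dz)&(np.hypot(P[:,0]-c[0],P[:,1]-c[1])<r); q=P[k]
    return n,k.sum(),np.round(cv2.minEnclosingCircle(q[:,:2].astype(np.float32))[0],4) if k.sum() else ""
for Q in (P0,P):
    for a in (("knob",.13,.008,(.645,.109),.03),("pot",.06,.006,(.44,-.143),.06),("tum",.1,.006,(.547,-.128),.06),("jar",.085,.006,(.652,-.105),.05),("plate",.03,.005,(.54,.157),.145)): print(*circ(Q,*a))
    m=(Q[:,2]>.042)&(Q[:,2]<.062)&(Q[:,1]<-.27)&(Q[:,1]>-.36)&(Q[:,0]>.38); B=Q[m]; print("brush",m.sum(),np.percentile(B,[1,99],axis=0).round(3).tolist())
E
```

```text
knob 57 [0.6456 0.1104]
pot 152 [ 0.4402 -0.1396]
tum 137 [ 0.5464 -0.1259]
jar 273 [ 0.6539 -0.1022]
plate 4907 [0.5398 0.1577]
brush 546 [[0.422, -0.339, 0.042], [0.647, -0.289, 0.057]]
knob 53 [0.6456 0.1119]
pot 144 [ 0.4401 -0.1415]
tum 142 [ 0.5473 -0.126 ]
jar 274 [ 0.6549 -0.1029]
plate 4923 [0.5404 0.158 ]
brush 548 [[0.424, -0.339, 0.042], [0.649, -0.288, 0.058]]
```

View pics/s5.png

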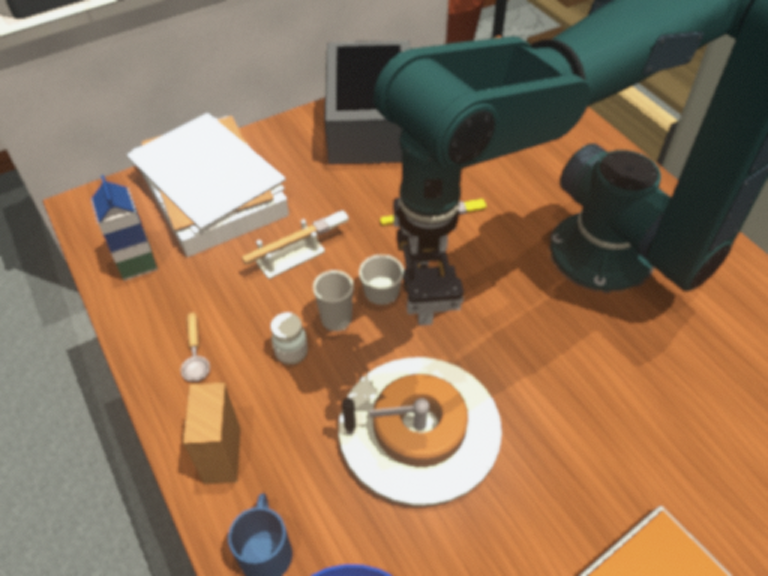

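The view shows the brush on its rest at (295,240), the pot, tumbler and jar in place, and the knob at (350,415) in line with the blade. The gripper is clear of everything, so I'm handing in.

```bash
python3 -c "
from bench import *
print(close_job())"
```

```text
the job is handed in; nothing more can be done
None
```

The job is done and handed in at about 22 s of robot time, well inside the 72 s limit.

- **Dip:** I took the brush from its rest and lowered the bristle tip to about 16–22 mm above the table, inside the 60 mm pot.
- **Press:** I pressed the bristles on the cake top with roughly 3 to 6 N. The force reading was ambiguous at first contact, so I pressed a little further until the contact was clear.
- **Brush back:** I laid it back across both saddles. The close view showed it level and within about 2 mm of its first position.
- **Plate:** I turned it one full turn anticlockwise by the knob, with low forces throughout. It ended about 0.9° past the start by arm readout (knob 1.5 mm off by camera), so the knob is in line with the blade.

In the last look, the pot, tumbler and jar were within about 2 mm of where they started, which is within the camera error. The gripper was clear of everything. No check failed. The cameras differed by 1–3 mm in absolute y, so I worked from averages and close-up readings.

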